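Set the separator's drain valve over a drip tray

TASK

Get the air line's water separator ready for draining: lift the top tray off the stack and set it down gently, flat on the bench, so that the drain spout is over the inside of the tray, and let go of it. Then wind the drain valve's handwheel clockwise by its revolving handle until it stops shut, and back it off exactly two full turns. Finish still gripping the handle there, with the other trays and the things on the bench left alone.

Things in the scene. Friction and masses are not known exactly. Their poses are not given: they have to be found in the camera images.
- tray_center (a point): centre, half-way up (14 mm above the underside), of the top tray in a stack of three identical plain off-white plastic trays. A tray is 120 mm along its x, 180 mm along its y, 28 mm high, open at the top (+z), 0.14 kg; upright walls 4 mm thick, inner floor 8 mm above the underside. The middle of a short wall (y = +-88 mm) can be pinched from above, one finger inside
- tray_top: the same top tray; origin at the centre of its underside, axes as above. A foot 4 mm deep under each tray sits in the mouth of the tray below with 2 mm play (they step up 24 mm), so it must rise 5 mm before it can move sideways
- middle_center (a point): centre, half-way up, of the middle tray, second of the stack; it and the bottom tray stay where they are
- outlet (a point): centre of the open lower end of the steel drain spout, 108 mm above the bench, pointing down, 31 mm wide. It hangs from an elbow at the end of a level pipe (axis 130 mm above the bench). Axes are the fixed unit's: z up; the handwheel's axis is 180 mm along +y, the grey separator vessel 400 mm along +y (114 mm wide, with gauge 330 mm high); towards -y the bench is clear
- wheel_center (a point): centre of the drain valve's handwheel, in the plane of its rim, 215 mm above the bench; it turns about the vertical and does not rise. Dark, three spokes, 117 mm over the rim, rim bar 13 mm thick; the hub nut ends 16 mm above the rim's plane
- handle_mid (a point): centre, half-way up, of the upright black handle on the rim, 52 mm from the wheel's axis, 41.5 mm above the rim's plane; round, 23 mm thick, 58 mm long, its top 29 mm above this point. It spins freely about its own vertical axis, so a hand gripping it from above can lead it round the circle without turning
- handle_grip: the same revolving handle; origin on its axis at its lower end (29 mm below handle_mid)
- handwheel (a joint): opening of the valve, rad: 0 = shut, on a hard stop where the force on the hand rises sharply; grows anticlockwise seen from above, 12.566 = two turns open, far stop at 26; starts between 2.5 and 8. At 0 the handle lies along the unit's +x from the wheel's axis (bearing = unit's yaw + this value). Friction 0.12 N m (2.3 N at the handle); stays where it is left
- paint_jar: small jar with black lid, 44 mm wide, 50 mm high, on the bench beyond the work; origin at its underside; leave alone
- screwdriver: screwdriver lying on the bench; leave alone
- wrench: open-ended wrench lying on the bench beyond the valve; leave alone
Mind the look-alikes: they are no part of the job. Leave any turquoise or yellow look-alike of the tray_top alone.

How it is judged (in metres and radians):
On the way, in this order (a step that is already met when the one before it is completed fails the run):
1. the top tray stands flat on the bench under the drain spout, let go of (x of outlet in the frame of tray_center between -0.048 and 0.048 m and y of outlet in the frame of tray_center between -0.078 and 0.078 m and height (world z) of tray_center below 0.018 m and angle between tray_center's own z axis and vertical below 0.06 rad and contact force between the fingers and tray_top below 0.2 N), for 0.2 s.
2. the valve is wound shut against its stop (value of joint handwheel below 0.08 rad), for 0.15 s.
At the end, for the whole second after the job is handed in: The handwheel stands two turns (12.566 rad, within 0.2 rad) open from its shut stop, its handle still gripped between the fingers (over 2 N, grasp point within 40 mm of the handle's centre), and the top tray stands flat on the bench with the drain spout's centre at least 8 mm inside its walls (value of joint handwheel between 12.366 and 12.766 rad and contact force between the fingers and handle_grip above 2 N and distance between the grasp point and handle_mid below 0.04 m and x of outlet in the frame of tray_center between -0.048 and 0.048 m and y of outlet in the frame of tray_center between -0.078 and 0.078 m and height (world z) of tray_center below 0.018 m and angle between tray_center's own z axis and vertical below 0.06 rad); the arm keeps its last pose, push and grip.
It fails at once if the tray is dropped or slammed down (height (world z) of tray_center below 0.05 m and linear speed of tray_top above 0.7 m/s).
It fails at once if the other trays of the stack are dragged off their place (distance of middle_center from where it was at the start of the episode above 0.03 m).
It fails at once if a bystander is knocked about (distance of any of paint_jar, screwdriver, wrench from where it was at the start of the episode above 0.03 m).
It also fails if it takes over 72 s, if anything falls off the work surface, if the arm or the gripper's body presses on something with over 40 N, if the wrist force passes 120 N, or if a joint passes its speed limit or range.

ROBOT

A 6-joint arm with a two-finger parallel gripper is mounted at the origin on the work surface. World frame = base frame: x ahead of the robot, y to its left, z up, the work surface at z = 0. Lengths are in mm, angles in rad, forces in N, time in s.
With the tool pointing down it reaches from about 275 to 975 mm from the base axis. Payload 8.4 kg.
Tool frame: the origin (TCP) lies at the very end of the fingers, on their centre line; the grasp point (between the pads) lies 19 mm behind it (bot.grip_point_offset is the distance from the TCP to the grasp point, in mm); z points along the fingers, y is the direction in which the jaws open and shut (so a half turn about z gives the same grasp; the last joint's range is limited). The gripper opens to 92 mm and grips with 3 to 60 N. Pads are 20 mm wide; open, the fingers measure 128 mm over their backs; the gripper's body (75 mm by 189 mm) begins 69 mm behind the grasp point.
Start: joints at [-1.163, 0.353, 1.633, -0, 1.155, -0.002], TCP at [249.015, -573.253, 214.583] pointing down, gripper open.
Joint ranges: [-2.63, 2.63], [-0.92, 2.1], [0.06, 2.66], [-1.3, 4.44], [0, 2.69], [-3.02, 3.02]. Speed limits (rad/s): [2.22, 2.22, 2.79, 3.14, 3.14, 3.14].

INTERFACE

Orientations are given as a 3x3 rotation matrix whose columns are the frame's x, y, z axes.
In Python, from cell import bot gives the robot as it stands.
- The arm moves only by the shell command python3 -m creep 'ROWS' [FORCE]. ROWS is JSON, a list of rows, each a list of 3 entries, a list of its own where there are three numbers: the finger opening in mm, from 0 to 91.9, then the shift along the tool's x, y, z in mm, then the turn, a rotation vector about the tool's x, y, z in rad. A call has 1 to 10 rows; each row shifts and turns the pose as measured when the row begins, along the tool's axes as they then stand; what a row does not reach is not made up. A row lasts 1/10 s, in which the tool goes at most 50 mm and 8.59 degrees, less where a joint would pass 70% of its speed; a pose out of reach is approached as far as the arm can. A call with a gripper value outside its range is refused whole. The fingers move at their own pace and stop on an object; FORCE is the grip in N (left out, the last holds). Time passes only in rows, so rows that do not move let the fingers close. It gives the time, the measured TCP pose, the force and the opening at its end, in the units of the state.
- bot.observe(): the state, without advancing time (a new reading comes with each control period).
- bot.snapshot(name): name is "side" or "top"; returns a dict with "frame" (420x560x3 uint8, red, green, blue), "range_z" (420x560 float32, mm along the optical axis (not along the pixel's ray), 0 where there is no reading), "fovy" (degrees; the focal length in pixels is half the picture's height over the tangent of half this angle, whatever the lens; pixels are square), "cx", "cy" (the principal point, pixels), "k1" (the pictures are not rectified: a ray, as slopes to the right and down, at radius r is drawn at 1 + k1 r^2 times it, then the intrinsics apply), "R" (3x3) and "t" (3): a world point X has camera coordinates R X + t. Camera axes: x right, y down, z forward; pixel columns grow to the right and rows downward; lengths in mm; the calibration is good to about 2 mm. A picture is of the moment at which its call begins.
- bot.close_job(): hands the job in, once; it reports no verdict.
The state is a dict: "clock": time; "joint_positions": joint angles; "joint_vel": joint speeds; "joint_efforts": joint torques, N m; "ee_pos": TCP position; "tcp_rot": TCP orientation; "contact_force": force on the tool from outside, world axes, zero at the start; "ft_torque": the same for the moment, N m; "width": opening from 0.0 (shut) to 1.0 (fully open).
Only numpy, scipy, OpenCV 4.12 (cv2) and the standard library are available. Lean on these libraries where they do the work, as an engineer would, in place of code of your own. Each camera call takes 0.05 s, during which the arm holds its last target.

## Working session

There is one attempt and no reset: what is moved stays moved. The work goes in short steps, Python scripts to look and compute and a shell command to move; the robot and the scene stay as the last step left them, time stands still between calls to the robot, and variables do not carry over. Pictures are saved under pics/ and viewed, and the job is handed in when it is done.

```bash
ls; mkdir -p pics
python3 - <<'E'
from cell import bot
import cv2,numpy as np
print(bot.observe())
for n in("side","top"):
    s=bot.snapshot(n); cv2.imwrite(f"pics/{n}0.png",s["frame"][:,:,::-1]); np.savez(f"pics/{n}0.npz",**s)
    print(n,{k:s[k] for k in("fovy","cx","cy","k1","R","t")})
E
```

```text
pics
{'clock': 0.0, 'joint_positions': array([-1.16340831e+00,  3.53609044e-01,  1.63408893e+00, -1.79919508e-05,
        1.15518517e+00, -2.40850091e-03]), 'joint_vel': array([ 3.59397290e-04, -3.66992263e-04,  1.49582116e-03, -3.76975725e-05,
        1.08218785e-03, -2.45760589e-04]), 'joint_efforts': array([-2.42742557e-03, -5.93857527e+01, -3.34212291e+01,  6.95246179e-02,
        2.35421344e-02, -9.78317553e-05]), 'ee_pos': array([ 248.82035299, -572.83034923,  213.90745066]), 'tcp_rot': array([[ 9.17199012e-01,  3.98429035e-01, -5.26420679e-04],
       [ 3.98429383e-01, -9.17198255e-01,  1.17835140e-03],
       [-1.33427162e-05, -1.29052421e-03, -9.99999167e-01]]), 'contact_force': array([-0.36796825, -0.96615185, -0.5712471 ]), 'ft_torque': array([-0.0149117 , -0.01879637, -0.0165252 ]), 'width': 1.0004464347162625}
side {'fovy': 52.923136976330646, 'cx': 278.54351603749694, 'cy': 206.2264984014147, 'k1': 0.045616589219346, 'R': array([[-0.95038888, -0.31097737, -0.00735194],
       [-0.21099768,  0.66184352, -0.7193352 ],
       [ 0.22856281, -0.68209693, -0.69462423]]), 't': array([ 465.25207586,  355.38352594, 1030.23205594])}
top {'fovy': 52.59270496356294, 'cx': 280.7630377549607, 'cy': 206.12403833789122, 'k1': -0.0890457234873686, 'R': array([[-0.00874532, -0.99983313,  0.01603863],
       [-0.99305854,  0.00680243, -0.11742429],
       [ 0.11729559, -0.01695421, -0.99295231]]), 't': array([-182.7299708 ,  576.81806826, 1529.01995138])}
```

View pics/side0.png

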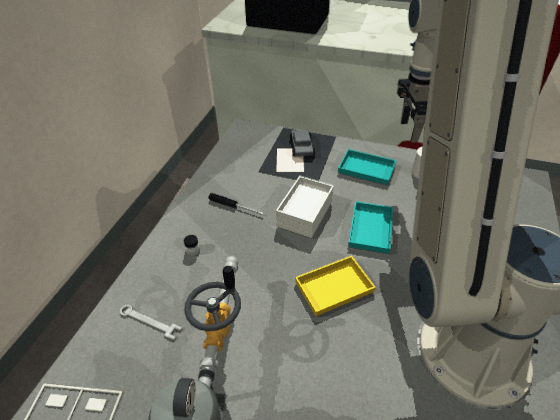

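View pics/top0.png

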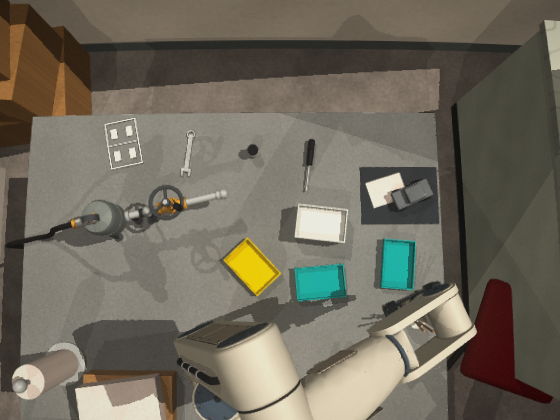

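The side view shows the white stack at about (305,205), the wheel at (212,306) with its handle at (229,277), and the spout at (231,262). The top view shows the stack at (321,223), the wheel at (167,202), the elbow at (222,195) and the jar at (252,150). The yellow and turquoise trays are look-alikes.

```bash
cat > h.py <<'E'
import numpy as np,cv2
def K(s):
    f=210/np.tan(np.radians(float(s["fovy"]))/2); return np.array([[f,0,float(s["cx"])],[0,f,float(s["cy"])],[0,0,1]]),np.array([float(s["k1"]),0,0,0])
def cloud(s):
    k,d=K(s); v,u=np.mgrid[0:420,0:560].astype(float)
    p=cv2.undistortPointsIter(np.stack([u.ravel(),v.ravel()],1)[:,None],k,d,None,None,(3,60,1e-10))[:,0]
    z=s["range_z"].ravel().astype(float)
    X=np.c_[p*z[:,None],z]; W=(X-s["t"])@s["R"]; W[z==0]=np.nan
    return W.reshape(420,560,3)
def proj(s,P):
    k,d=K(s); return cv2.projectPoints(np.asarray(P,float).reshape(-1,3),cv2.Rodrigues(np.array(s["R"]))[0],np.array(s["t"],float),k,d)[0][:,0]
E
python3 - <<'E'
from h import *
for n in("side","top"):
    s=dict(np.load(f"pics/{n}0.npz")); W=cloud(s); np.save(f"pics/{n}W.npy",W); c=s["frame"].astype(int)
    x,y,z=W[...,0],W[...,1],W[...,2]
    def rep(nm,m):
        P=W[m]
        if len(P)<5: print(n,nm,len(P));return
        print(n,nm,len(P),"med",np.median(P,0).round(1),"lo",np.percentile(P,2,0).round(1),"hi",np.percentile(P,98,0).round(1))
    print("table z", np.nanpercentile(z[300:310,300:340] if n=="side" else z[120:130,250:300],[5,50,95]))
    if n=="top": R=dict(stack=(200,250,285,360),wheel=(180,222,145,187),spout=(185,205,190,232),ves=(195,240,75,130),jar=(140,160,240,262))
    else: R=dict(stack=(170,240,270,340),wheel=(280,332,180,245),handle=(260,292,218,238),spout=(255,275,222,242),jar=(232,258,180,202))
    for k,(a,b,e,f) in R.items():
        m=np.zeros(z.shape,bool); m[a:b,e:f]=1
        m&=z>12
        rep(k,m)
        if k=="stack":
            mm=m&(z>68)&(z<86); rep("rim",mm)
            print(cv2.minAreaRect(W[mm][:,:2].astype(np.float32)))
        if k=="wheel":
            mm=m&(z>200)&(z<232); rep("rim",mm)
            print(cv2.minAreaRect(W[mm][:,:2].astype(np.float32)),cv2.minEnclosingCircle(W[mm][:,:2].astype(np.float32)))
            rep("hand",m&(z>265))
        if k=="spout":
            rep("hi",m&(z>120))
E
```

```text
table z [ 0.3652484  10.76240416 30.56819007]
side stack 2308 med [ 507.2 -312.9   58.1] lo [ 443.2 -420.9   16.3] hi [ 573.7 -234.9   79.2]
side rim 415 med [ 509.5 -322.3   75.6] lo [ 442.1 -423.4   68.4] hi [ 575.3 -234.9   81. ]
((509.2059326171875, -329.86309814453125), (185.90234375, 121.3113784790039), 82.91658020019531)
side wheel 1752 med [564.5 192.3 221.4] lo [515.5 115.9 136.1] hi [620.1 245.1 251.5]
side rim 1231 med [564.8 197.3 222.1] lo [514.3 141.3 214.7] hi [621.  245.9 229.5]
((568.8788452148438, 192.73660278320312), (111.76992797851562, 113.95684051513672), 77.83024597167969) ((569.5297241210938, 190.79354858398438), 58.63033676147461)
side hand 0
side handle 448 med [553.6 144.3 235. ] lo [538.8  15.1 130.9] hi [618.2 154.4 288.3]
side spout 233 med [594.5  33.5 147.7] lo [539.7   6.8 128.6] hi [620.9 152.2 288.8]
side hi 231 med [594.5  33.6 147.7] lo [539.7   6.8 129.8] hi [620.9 152.2 288.8]
side jar 243 med [782.3 -75.1  46.1] lo [766.7 -99.8  13.4] hi [802.9 -63.4  53.8]
table z [-6.44395075  0.32640815  5.9886714 ]
top stack 1748 med [ 507.1 -331.1   57.1] 
[... 290 characters left out ...]
3 133.7 131.4] hi [621.8 278.2 284.4]
top rim 518 med [569.  194.2 220.6] lo [513.9 135.5 211.5] hi [622.7 245.5 228.7]
((568.6742553710938, 191.2449951171875), (115.84986877441406, 117.08025360107422), 0.09394477307796478) ((568.3248291015625, 190.77337646484375), 60.822452545166016)
top hand 49 med [548.1 140.9 283.3] lo [538.  131.7 266.3] hi [558.2 150.7 288.4]
top spout 300 med [596.3  58.  140.9] lo [575.8   3.3 122.9] hi [620.6 125.5 149.1]
top hi 294 med [596.2  59.7 140.9] lo [575.8   5.4 129.7] hi [620.6 125.6 149.1]
top ves 1420 med [512.6 383.1 252.3] lo [466.1 345.2 126.9] hi [568.5 477.4 330.1]
top jar 125 med [782.9 -82.2  48.8] lo [ 766.4 -102.    13.4] hi [803.3 -62.6  56. ]
```

Run:
```python
import cv2
a=cv2.imread("pics/side0.png")[225:345,160:260]; cv2.imwrite("pics/c1.png",cv2.resize(a,None,fx=5,fy=5,interpolation=2))
a=cv2.imread("pics/top0.png")[165:240,135:245]; cv2.imwrite("pics/c2.png",cv2.resize(a,None,fx=7,fy=7,interpolation=2))
```

```text
(no output)
```

View pics/c1.png

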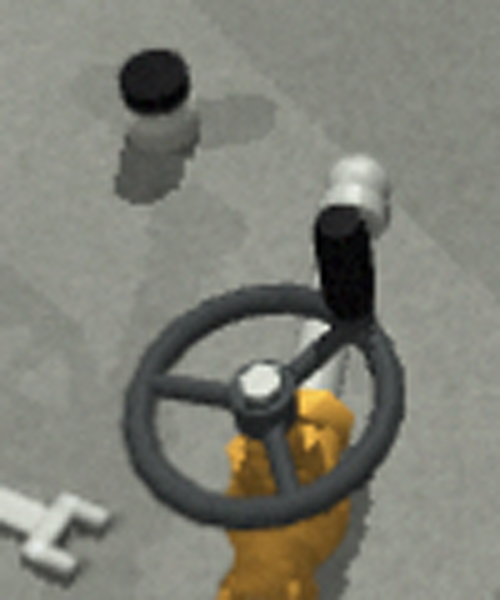

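View pics/c2.png

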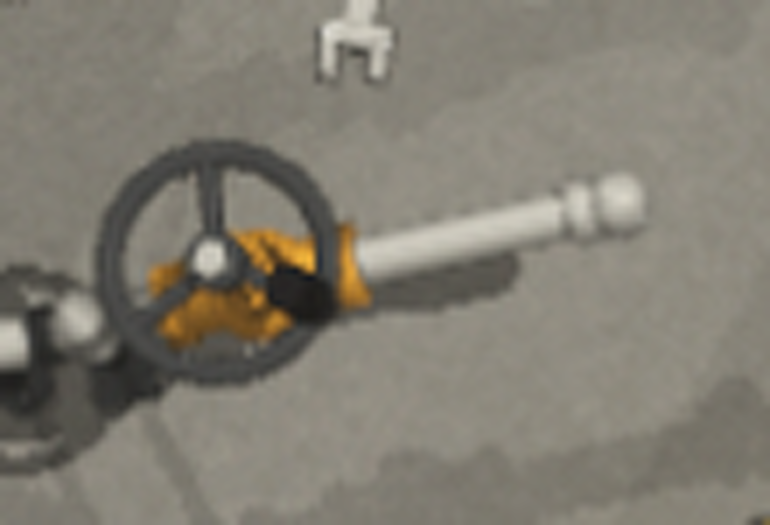

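Run:
```python
from h import *
from scipy.optimize import least_squares
for n in("side","top"):
    W=np.load(f"pics/{n}W.npy"); x,y,z=np.moveaxis(W,2,0)
    c=dict(np.load(f"pics/{n}0.npz"))["frame"].astype(int)
    m=(z>120)&(z<158)&(x>560)&(x<650)&(y>-20)&(y<110)
    P=W[m]; print(n,"pipe n",len(P),"y min",np.percentile(P[:,1],[0,1,3]), "zs",np.percentile(P[:,2],[50,95]))
    # plan axis: bin by y, mid of extents
    for a in range(-5,110,15):
        q=P[(P[:,1]>=a)&(P[:,1]<a+15)]
        if len(q)>5: print(a+7,np.percentile(q[:,0],[3,50,97]).round(1),q[:,2].max().round(1))
    # wheel ring fit: points z 212..230 radial 45..62
    m=(z>208)&(z<232)&(np.hypot(x-569,y-191)<66)&(np.hypot(x-569,y-191)>42)
    Q=W[m]; r=least_squares(lambda p:np.hypot(Q[:,0]-p[0],Q[:,1]-p[1])-52,[569,191],loss="soft_l1").x
    print("wheel",r.round(1),"z",np.percentile(Q[:,2],[5,50,95]).round(1))
    # handle
    m=(z>240)&(z<300)&(np.hypot(x-548,y-142)<30)
    H=W[m]; print("handle",np.median(H,0).round(1),H.min(0).round(1),H.max(0).round(1))
    for nm,mm in dict(yellow=(c[...,0]>170)&(c[...,2]<80)&(c[...,1]>130)&(x<560),turq=(c[...,0]<70)&(c[...,1]>120)).items():
        q=W[mm&(z<60)&(z>-5)]; q=q[~np.isnan(q[:,0])]; print(nm,np.percentile(q,[1,99],0).round(0).tolist())
    m=(x>430)&(x<590)&(y<-430)&(y>-620)&(z>15); print("mat item",m.sum(),np.nanpercentile(W[m],[2,98],0).round(0).tolist() if m.sum() else "")
    m=(x>440)&(x<580)&(y<-230)&(y>-440)&(z>45)&(z<66); print("floor z",np.median(z[m]))
W=np.load("pics/topW.npy")
for p in [(309,145),(306,190),(190,135),(185,172)]: print(p,W[p[1],p[0]].round(0))
x,y,z=np.moveaxis(W,2,0)
m=(z>180)&(x>450)&(x<600)&(y>320)&(y<480)
Q=W[m]; print("vessel",np.percentile(Q,[2,50,98],0).round(0).tolist())
```

```text
side pipe n 172 y min [1.37916698 4.29564941 6.88652985] zs [144.03267043 149.58372575]
2 [597.8 606.8 614.6] 147.3
17 [592.8 605.6 622.3] 151.0
32 [589.8 600.1 619.1] 151.1
77 [601.4 604.8 607.3] 143.2
107 [575.8 592.8 598.9] 147.9
wheel [567.8 193.1] z [216.9 222.2 225.1]
handle [546.4 149.9 272.6] [538.4 135.3 240.2] [559.2 155.5 289.3]
yellow [[265.0, -168.0, 6.0], [447.0, 10.0, 33.0]]
turq [[236.0, -677.0, 5.0], [440.0, -240.0, 33.0]]
mat item 71 [[430.0, -619.0, 16.0], [588.0, -563.0, 39.0]]
floor z 57.974252925092486
top pipe n 255 y min [2.36335198 3.25653502 5.86936211] zs [140.89521581 147.91645638]
2 [598.3 609.2 620.2] 148.0
17 [592.6 605.1 624.8] 149.3
32 [590.1 605.3 621.1] 152.4
47 [589.5 599.9 614.3] 149.3
62 [586.2 596.3 610.9] 146.6
77 [583.  594.5 608.1] 146.9
92 [577.6 589.  601. ] 147.4
107 [577.3 586.1 596.8] 146.6
wheel [568.  190.1] z [213.8 220.4 225.2]
handle [547.1 138.6 282.1] [537.6 131.1 245.1] [560.4 150.7 288.8]
yellow [[267.0, -172.0, -2.0], [448.0, 12.0, 34.0]]
turq [[239.0, -677.0, 0.0], [443.0, -241.0, 34.0]]
mat item 51 [[433.0, -620.0, 16.0], [587.0, -503.0, 41.0]]
floor z 56.490787863514996
(309, 145) [ 807. -296.   31.]
(306, 190) [ 639. -283.   12.]
(190, 135) [857. 159.   4.]
(185, 172) [713. 176.  -0.]
vessel [[468.0, 350.0, 186.0], [513.0, 387.0, 256.0], [570.0, 472.0, 330.0]]
```

```bash
cat > st.py <<'E'
import sys,numpy as np
from cell import bot
from scipy.spatial.transform import Rotation as Ro
o=bot.observe(); R=o["tcp_rot"]; p=o["ee_pos"]
print("t",round(o["clock"],2),"p",p.round(1),"yaw_y",round(np.degrees(np.arctan2(R[1,1],R[0,1])),2),"z",R[:,2].round(4),"F",o["contact_force"].round(1),"w",round(o["width"]*91.9,1),"j6",o["joint_positions"][[0,5]].round(2))
if len(sys.argv)>3:
    T=np.array(list(map(float,sys.argv[1:4]))); print("shift",(R.T@(T-p)).round(1))
if len(sys.argv)>4:
    a=np.radians(float(sys.argv[4])); Y=np.array([np.cos(a),np.sin(a),0]); Z=np.array([0,0,-1.]); G=np.c_[np.cross(Y,Z),Y,Z]
    print("rotvec",Ro.from_matrix(R.T@G).as_rotvec().round(4),"shift in target axes",(G.T@(T-p)).round(1))
E
python3 st.py 497.5 -417.2 200 -97.15
```

```text
t 0.1 p [ 248.8 -572.8  213.9] yaw_y -66.52 z [-5.0e-04  1.2e-03 -1.0e+00] F [-0.3  0.  -0.2] w 91.9 j6 [-1.16 -0.  ]
shift [290.1 -43.6  14. ]
rotvec [-1.300e-03  3.000e-04  5.346e-01] shift in target axes [ 227.4 -185.4   13.9]
```

```bash
python3 -m creep '[[91,[0,0,0],[0,0,0.135]],[91,[0,0,0],[0,0,0.135]],[91,[0,0,0],[0,0,0.135]],[91,[0,0,0],[0,0,0.135]]]' 50; python3 st.py 497.5 -417.2 130 -97.15
```

```text
clock: 0.5
ee_pos: [248.3, -571.7, 212.1]
tcp_rot: [[0.989, -0.147, -0.002], [-0.147, -0.989, 0.004], [-0.002, -0.004, -1.0]]
contact_force: [0.3, -0.3, 0.0]
width: 0.988
t 0.5 p [ 248.3 -571.7  212.1] yaw_y -98.46 z [-0.0019  0.0043 -1.    ] F [ 0.3 -0.3  0. ] w 90.8 j6 [-1.16  0.56]
shift [ 223.9 -189.2   82.3]
rotvec [-0.004   0.0024 -0.0229] shift in target axes [ 228.  -184.3   82.1]
```

```bash
python3 -m creep '[[91,[38,-31,12],[-0.004,0.002,-0.023]],[91,[38,-31,13],[0,0,0]],[91,[38,-31,13],[0,0,0]],[91,[38,-31,13],[0,0,0]],[91,[38,-31,13],[0,0,0]],[91,[38,-29,13],[0,0,0]],[91,[0,0,0],[0,0,0]]]'; python3 st.py 497.5 -417.2 100 -97.15
```

```text
clock: 1.2
ee_pos: [499.1, -419.3, 132.2]
tcp_rot: [[0.991, -0.135, -0.002], [-0.135, -0.991, -0.001], [-0.002, 0.001, -1.0]]
contact_force: [-0.2, -0.6, -0.7]
width: 0.992
t 1.2 p [ 499.1 -419.3  132.2] yaw_y -97.75 z [-1.9e-03 -6.0e-04 -1.0e+00] F [-0.2 -0.6 -0.7] w 91.2 j6 [-0.7   1.01]
shift [-1.9 -1.9 32.2]
rotvec [ 0.0009  0.0018 -0.0104] shift in target axes [-1.9 -1.9 32.2]
```

```bash
python3 -m creep '[[60,[-2,-2,22],[0,0.002,-0.01]],[50,[0,0,20],[0,0,0]],[50,[0,0,0],[0,0,0]]]'; python3 st.py 497.5 -417.2 61 -97.15
python3 - <<'E'
from h import *
from cell import bot
s=bot.snapshot("side"); cv2.imwrite("pics/s1.png",cv2.resize(s["frame"][140:260,240:400,::-1],None,fx=4.5,fy=4.5,interpolation=2))
s=bot.snapshot("top"); cv2.imwrite("pics/t1.png",cv2.resize(s["frame"][160:280,270:410,::-1],None,fx=4.5,fy=4.5,interpolation=2))
E
```

```text
clock: 1.5
ee_pos: [497.9, -415.8, 88.4]
tcp_rot: [[0.993, -0.12, -0.001], [-0.12, -0.993, -0.001], [-0.001, 0.001, -1.0]]
contact_force: [-0.2, -0.9, 0.3]
width: 0.75
t 1.5 p [ 497.9 -415.8   88.4] yaw_y -96.92 z [-1.2e-03 -5.0e-04 -1.0e+00] F [-0.2 -0.9  0.3] w 69.0 j6 [-0.7   0.99]
shift [-0.2  1.4 27.4]
rotvec [0.0007 0.0011 0.0041] shift in target axes [-0.2  1.4 27.4]
```

View pics/s1.png

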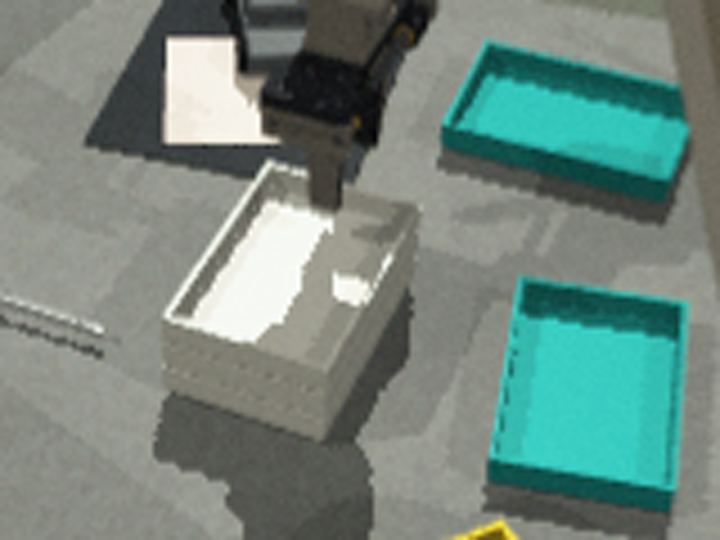

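View pics/t1.png

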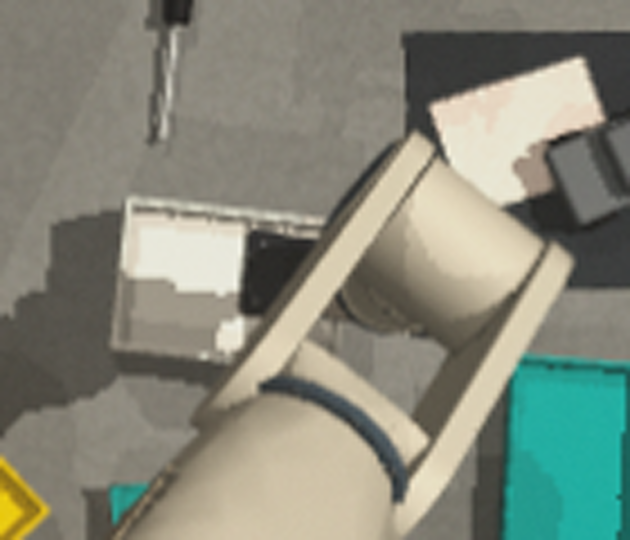

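The inner finger stands inside the far short wall, centred across it (s1 at about (325,205)), so I am descending.

```bash
python3 -m creep '[[50,[0,1,10],[0,0,0]],[50,[0,0,10],[0,0,0]],[50,[0,0,7],[0,0,0]],[50,[0,0,0],[0,0,0]]]'; python3 st.py 497.5 -417.2 61 -97.15
```

```text
clock: 2.0
ee_pos: [499.1, -420.5, 64.8]
tcp_rot: [[0.992, -0.123, 0.005], [-0.123, -0.992, -0.005], [0.005, 0.005, -1.0]]
contact_force: [-0.5, 0.2, 0.7]
width: 0.541
t 2.0 p [ 499.1 -420.5   64.8] yaw_y -97.06 z [ 0.0045 -0.0055 -1.    ] F [-0.5  0.2  0.7] w 49.7 j6 [-0.7   0.99]
shift [-2.  -3.1  3.8]
rotvec [ 0.0049 -0.0052  0.0016] shift in target axes [-2.  -3.1  3.8]
```

```bash
python3 -m creep '[[50,[-1,-2,3.5],[0.005,-0.005,0]],[50,[0,0,0],[0,0,0]]]'; python3 st.py 497.5 -417.2 61 -97.15;  python3 -m creep '[[0,[0,0,0],[0,0,0]],[0,[0,0,0],[0,0,0]],[0,[0,0,0],[0,0,0]],[0,[0,0,0],[0,0,0]]]' 50; python3 st.py
```

```text
clock: 2.2
ee_pos: [498.3, -418.4, 61.0]
tcp_rot: [[0.992, -0.123, -0.0], [-0.123, -0.992, 0.001], [-0.0, -0.001, -1.0]]
contact_force: [0.3, -0.1, 0.2]
width: 0.543
t 2.2 p [ 498.3 -418.4   61. ] yaw_y -97.08 z [-2.e-04  7.e-04 -1.e+00] F [ 0.3 -0.1  0.2] w 49.9 j6 [-0.7   0.99]
shift [-0.9 -1.1  0. ]
rotvec [-0.0006  0.0003  0.0013] shift in target axes [-0.9 -1.1  0. ]
clock: 2.6
ee_pos: [498.7, -418.6, 61.7]
tcp_rot: [[0.992, -0.123, 0.0], [-0.123, -0.992, 0.0], [0.0, -0.0, -1.0]]
contact_force: [0.5, -0.1, -0.5]
width: 0.22
t 2.6 p [ 498.7 -418.6   61.7] yaw_y -97.06 z [ 5.e-04  0.e+00 -1.e+00] F [ 0.5 -0.1 -0.5] w 20.2 j6 [-0.7   0.99]
```

```bash
python3 -m creep '[[0,[0,0,0],[0,0,0]],[0,[0,0,0],[0,0,0]],[0,[0,0,0],[0,0,0]],[0,[0,0,0],[0,0,0]]]' 50; python3 st.py
```

```text
clock: 3.0
ee_pos: [498.8, -418.6, 61.9]
tcp_rot: [[0.992, -0.123, 0.001], [-0.123, -0.992, -0.0], [0.001, 0.0, -1.0]]
contact_force: [-0.4, -0.9, -0.2]
width: 0.038
t 3.0 p [ 498.8 -418.6   61.9] yaw_y -97.06 z [ 8.e-04 -2.e-04 -1.e+00] F [-0.4 -0.9 -0.2] w 3.5 j6 [-0.7   0.99]
```

```bash
python3 -m creep '[[0,[0,0,-4],[0,0,0]],[0,[0,0,-6],[0,0,0]],[0,[0,0,-8],[0,0,0]],[0,[0,0,-8],[0,0,0]],[0,[0,0,-6],[0,0,0]],[0,[0,0,0],[0,0,0]]]' ; python3 st.py
python3 - <<'E'
from h import *
from cell import bot
s=bot.snapshot("side"); cv2.imwrite("pics/s2.png",cv2.resize(s["frame"][140:260,240:400,::-1],None,fx=4.5,fy=4.5,interpolation=2)); W=cloud(s)
x,y,z=np.moveaxis(W,2,0); m=(x>430)&(x<600)&(y>-440)&(y<-225)&(z>92)&(z<125)
q=W[m]; print(len(q),cv2.minAreaRect(q[:,:2].astype(np.float32)))
for a in range(-420,-225,30):
    r=q[(q[:,1]>a)&(q[:,1]<a+30)]; 
    if len(r): print(a,np.percentile(r[:,2],[50,90]).round(1))
E
```

```text
clock: 3.6
ee_pos: [498.8, -418.8, 97.1]
tcp_rot: [[0.992, -0.123, 0.001], [-0.123, -0.992, -0.001], [0.001, 0.0, -1.0]]
contact_force: [0.1, -0.2, -1.5]
width: 0.039
t 3.6 p [ 498.8 -418.8   97.1] yaw_y -97.05 z [ 9.e-04 -6.e-04 -1.e+00] F [ 0.1 -0.2 -1.5] w 3.6 j6 [-0.7   0.99]
1281 ((508.2655029296875, -337.86614990234375), (197.7008819580078, 121.31639862060547), 82.97372436523438)
-420 [ 97.8 113.7]
-390 [ 94.3 110.6]
-360 [ 94.1 110.5]
-330 [ 94.1 109.4]
-300 [ 93.9 111.3]
-270 [103.5 111.8]
-240 [104.6 112.1]
```

View pics/s2.png

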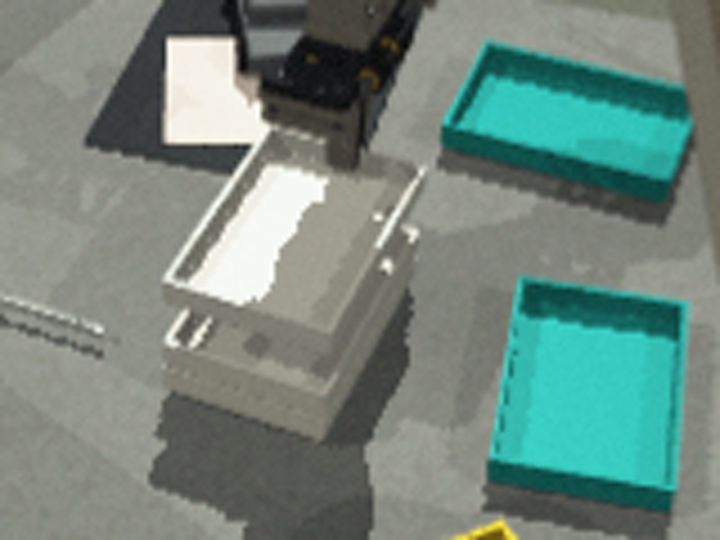

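```bash
python3 st.py 570 -215 97 -97.15
```

```text
t 3.65 p [ 498.7 -418.7   96.8] yaw_y -97.05 z [ 7.e-04 -4.e-04 -1.e+00] F [ 0.4  0.3 -0.6] w 3.4 j6 [-0.7   0.99]
shift [  45.7 -210.9   -0.3]
rotvec [ 0.0003 -0.0008  0.0018] shift in target axes [ 4.54e+01 -2.11e+02 -2.00e-01]
```

```bash
python3 -m creep '[[0,[2,-10,0],[0,0,0]],[0,[5,-22,0],[0,0,0]],[0,[6,-28,0],[0,0,0]],[0,[7,-30,0],[0,0,0]],[0,[7,-30,0],[0,0,0]],[0,[6,-30,0],[0,0,0]],[0,[6,-30,0],[0,0,0]],[0,[4,-20,0],[0,0,0]],[0,[2,-10,0],[0,0,0]],[0,[0,0,0],[0,0,0]]]'; python3 st.py 570 -215 45 -97.15
```

```text
clock: 4.65
ee_pos: [569.9, -202.5, 93.6]
tcp_rot: [[0.992, -0.124, -0.004], [-0.124, -0.992, 0.003], [-0.004, -0.002, -1.0]]
contact_force: [0.4, 0.3, -1.8]
width: 0.035
t 4.65 p [ 569.9 -202.5   93.6] yaw_y -97.13 z [-0.0037  0.0026 -1.    ] F [ 0.4  0.3 -1.8] w 3.3 j6 [-0.34  1.35]
shift [ 1.9 12.5 48.5]
rotvec [-0.0022  0.004   0.0004] shift in target axes [ 1.7 12.4 48.6]
```

```bash
python3 -m creep '[[0,[0,0,5],[0,0,0]],[0,[0,0,12],[0,0,0]],[0,[0,0,14],[0,0,0]],[0,[0,0,13],[0,0,0]],[0,[0,0,6],[0,0,0]],[0,[0,0,0],[0,0,0]]]'; python3 st.py 592 -121.5 45 -97.15
python3 - <<'E'
from h import *
from cell import bot
for n in ("side","top"):
    s=bot.snapshot(n); cv2.imwrite(f"pics/{n}3.png",s["frame"][:,:,::-1]); W=cloud(s)
    x,y,z=np.moveaxis(W,2,0); m=(x>480)&(x<690)&(y>-225)&(y<-20)&(z>47)&(z<72)
    q=W[m]; print(len(q),cv2.minAreaRect(q[:,:2].astype(np.float32)),np.percentile(q[:,2],[50,95]))
E
```

```text
clock: 5.25
ee_pos: [567.3, -205.4, 37.4]
tcp_rot: [[0.992, -0.127, -0.006], [-0.127, -0.992, 0.003], [-0.007, -0.002, -1.0]]
contact_force: [-0.5, -0.2, -1.2]
width: 0.034
t 5.25 p [ 567.3 -205.4   37.4] yaw_y -97.32 z [-0.0064  0.0028 -1.    ] F [-0.5 -0.2 -1.2] w 3.1 j6 [-0.35  1.35]
shift [ 13.7 -86.3  -7.6]
rotvec [-0.002   0.0067 -0.0029] shift in target axes [ 14.  -86.3  -7.6]
323 ((577.3923950195312, -123.93229675292969), (192.97195434570312, 121.80806732177734), 82.7762222290039) [51.77240367 62.28986724]
89 ((577.6383056640625, -116.76872253417969), (179.57752990722656, 119.62834167480469), 83.85926818847656) [51.38147419 57.01311092]
```

View pics/side3.png

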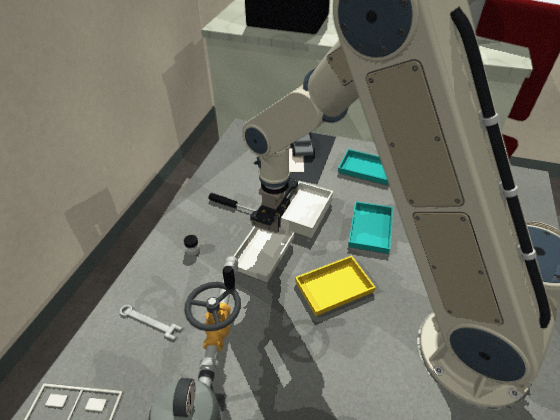

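View pics/top3.png

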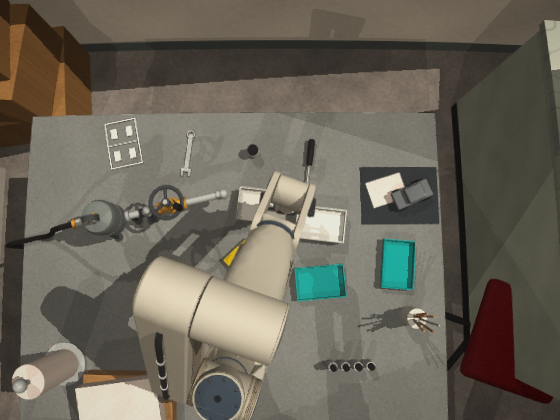

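The tray hangs level near (265,250) in the side view, with the bottom two trays in place and the path to the spout clear.

```bash
python3 -m creep '[[0,[2,-8,0],[0,0.005,0]],[0,[2,-14,0],[0,0,0]],[0,[3,-16,0],[0,0,0]],[0,[3,-16,0],[0,0,0]],[0,[2,-14,0],[0,0,0]],[0,[1,-8,0],[0,0,0]],[0,[0,-4,0],[0,0,0]],[0,[0,0,0],[0,0,0]]]'; python3 st.py 592 -121.5 15 -97.15
```

```text
clock: 6.15
ee_pos: [595.2, -118.9, 41.0]
tcp_rot: [[0.992, -0.125, 0.004], [-0.125, -0.992, 0.001], [0.004, -0.002, -1.0]]
contact_force: [0.6, 0.3, -1.5]
width: 0.04
t 6.15 p [ 595.2 -118.9   41. ] yaw_y -97.16 z [ 0.0045  0.001  -1.    ] F [ 0.6  0.3 -1.5] w 3.7 j6 [-0.2   1.49]
shift [-3.  3. 26.]
rotvec [-0.0015 -0.0043 -0.0002] shift in target axes [-2.9  2.9 26. ]
```

```bash
python3 -m creep '[[0,[-1,1,5],[0,-0.004,0]],[0,[-1,1,6],[0,0,0]],[0,[0,0,5],[0,0,0]],[0,[0,0,3],[0,0,0]],[0,[0,0,1],[0,0,0]],[0,[0,0,0],[0,0,0]]]'; python3 st.py 592 -121.5 15 -97.15
```

```text
clock: 6.75
ee_pos: [591.7, -122.6, 18.3]
tcp_rot: [[0.992, -0.127, -0.001], [-0.127, -0.992, 0.001], [-0.002, -0.001, -1.0]]
contact_force: [-0.2, -0.2, -1.7]
width: 0.036
t 6.75 p [ 591.7 -122.6   18.3] yaw_y -97.28 z [-0.0014  0.0015 -1.    ] F [-0.2 -0.2 -1.7] w 3.3 j6 [-0.21  1.49]
shift [ 0.2 -1.2  3.3]
rotvec [-0.0013  0.0016 -0.0023] shift in target axes [ 0.2 -1.2  3.3]
```

```bash
python3 -m creep '[[0,[0,0,2],[0,0,0]],[0,[0,0,1],[0,0,0]],[0,[0,0,1],[0,0,0]],[0,[0,0,0],[0,0,0]]]'; python3 st.py; python3 -m creep '[[0,[0,0,1],[0,0,0]],[0,[0,0,0],[0,0,0]]]'; python3 st.py
```

```text
clock: 7.15
ee_pos: [592.0, -122.9, 14.3]
tcp_rot: [[0.992, -0.127, -0.001], [-0.127, -0.992, 0.001], [-0.001, -0.001, -1.0]]
contact_force: [0.6, -0.0, -0.5]
width: 0.031
t 7.15 p [ 592.  -122.9   14.3] yaw_y -97.3 z [-9.0e-04  1.3e-03 -1.0e+00] F [ 0.6 -0.  -0.5] w 2.9 j6 [-0.21  1.49]
clock: 7.35
ee_pos: [592.4, -122.9, 14.1]
tcp_rot: [[0.992, -0.127, -0.0], [-0.127, -0.992, 0.001], [-0.0, -0.001, -1.0]]
contact_force: [-0.8, -0.1, -0.5]
width: 0.039
t 7.35 p [ 592.4 -122.9   14.1] yaw_y -97.28 z [-1.0e-04  1.1e-03 -1.0e+00] F [-0.8 -0.1 -0.5] w 3.6 j6 [-0.21  1.49]
```

```bash
python3 -m creep '[[0,[0,0,1.5],[0,0,0]],[0,[0,0,0.5],[0,0,0]]]'; python3 st.py; python3 -m creep '[[40,[0,0,0],[0,0,0]],[40,[0,0,0],[0,0,0]],[40,[0,0,0],[0,0,0]],[40,[0,0,0],[0,0,0]],[40,[0,0,0],[0,0,0]]]'; python3 st.py 592 -121.5 120 -97.15
```

```text
clock: 7.55
ee_pos: [592.5, -123.0, 13.9]
tcp_rot: [[0.992, -0.127, 0.0], [-0.127, -0.992, 0.001], [-0.0, -0.001, -1.0]]
contact_force: [-1.8, 0.5, 1.9]
width: 0.036
t 7.55 p [ 592.5 -123.    13.9] yaw_y -97.27 z [ 1.e-04  1.e-03 -1.e+00] F [-1.8  0.5  1.9] w 3.3 j6 [-0.21  1.49]
clock: 8.05
ee_pos: [593.2, -122.9, 13.9]
tcp_rot: [[0.992, -0.127, 0.001], [-0.127, -0.992, 0.001], [0.001, -0.001, -1.0]]
contact_force: [-0.1, 0.5, 0.4]
width: 0.431
t 8.05 p [ 593.2 -122.9   13.9] yaw_y -97.28 z [ 1.4e-03  9.0e-04 -1.0e+00] F [-0.1  0.5  0.4] w 39.6 j6 [-0.21  1.49]
shift [  -1.2   -1.4 -106.1]
rotvec [-0.0011 -0.0012 -0.0023] shift in target axes [  -1.3   -1.3 -106.1]
```

Contact was felt and the tray is let go. I am now rising straight up and going well back from the spout.

```bash
python3 -m creep '[[40,[0,0,-8],[0,0,0]],[40,[0,0,-20],[0,0,0]],[40,[0,0,-35],[0,0,0]],[40,[0,10,-45],[0,0,0]],[40,[0,10,-45],[0,0,0]],[91,[0,0,-45],[0,0,0]],[91,[0,0,-45],[0,0,0]],[91,[0,0,-40],[0,0,0]],[91,[0,0,0],[0,0,0]]]'
python3 - <<'E'
from h import *
from cell import bot
for n in ("side","top"):
    s=bot.snapshot(n); cv2.imwrite(f"pics/{n}4.png",s["frame"][:,:,::-1]); W=cloud(s)
    x,y,z=np.moveaxis(W,2,0); m=(x>500)&(x<700)&(y>-150)&(y<80)&(z>19)&(z<40)
    q=W[m]; print(n,len(q),cv2.minAreaRect(q[:,:2].astype(np.float32)),np.percentile(q[:,2],[50,95]))
    if n=="side":
        m=(x>430)&(x<590)&(y>-430)&(y<-225)&(z>40)&(z<70); q=W[m]; print("mid",len(q),cv2.minAreaRect(q[:,:2].astype(np.float32)))
E
python3 st.py
```

```text
clock: 8.95
ee_pos: [588.7, -143.6, 311.5]
tcp_rot: [[0.992, -0.127, 0.0], [-0.127, -0.992, 0.001], [-0.0, -0.001, -1.0]]
contact_force: [0.2, -0.1, -0.4]
width: 0.76
side 432 ((601.9904174804688, -36.60729217529297), (183.5438232421875, 121.84687042236328), 83.38404846191406) [27.75365278 32.28674051]
mid 499 ((509.2723693847656, -329.94757080078125), (185.69815063476562, 121.8276596069336), 82.87570190429688)
top 116 ((601.5087890625, -34.84004211425781), (180.88414001464844, 120.29212188720703), 82.65161895751953) [28.18974533 34.27492743]
t 9.05 p [ 586.5 -143.   306.1] yaw_y -97.28 z [-0.0069  0.0025 -1.    ] F [-0.6 -0.1 -1.6] w 77.8 j6 [-0.24  1.46]
```

View pics/side4.png

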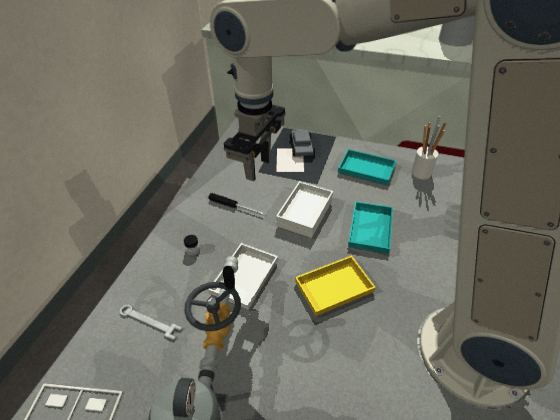

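View pics/top4.png

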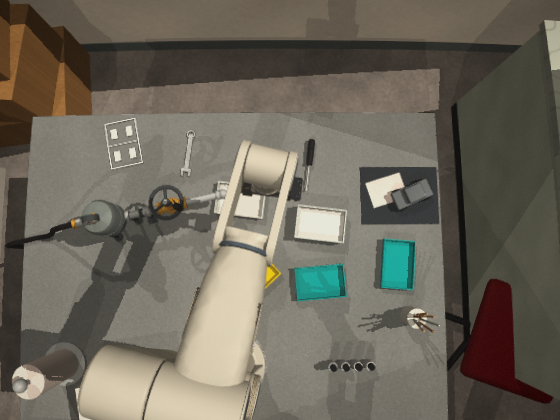

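```bash
python3 -m creep '[[91,[0,0,-10],[0,0,-0.14]],[91,[0,0,-10],[0,0,-0.14]],[91,[0,0,0],[0,0,-0.14]],[91,[0,0,0],[0,0,-0.14]],[91,[0,0,0],[0,0,-0.14]],[91,[0,0,0],[0,0,-0.14]],[91,[0,0,0],[0,0,-0.14]],[91,[0,0,0],[0,0,-0.14]],[91,[0,0,0],[0,0,-0.14]],[91,[0,0,0],[0,0,-0.14]]]';  python3 st.py 549.3 142 320 15
```

```text
clock: 10.05
ee_pos: [576.1, -140.1, 304.8]
tcp_rot: [[0.241, 0.97, -0.041], [0.971, -0.241, 0.011], [0.001, -0.043, -0.999]]
contact_force: [0.9, -0.1, 0.5]
width: 0.99
t 10.05 p [ 576.1 -140.1  304.8] yaw_y -13.93 z [-0.0411  0.011  -0.9991] F [ 0.9 -0.1  0.5] w 91.0 j6 [-0.24  0.  ]
shift [267.4 -94.4 -11. ]
rotvec [-0.0414 -0.0115 -0.5049] shift in target axes [279.4  47.2 -15.2]
```

```bash
python3 -m creep '[[91,[0,0,-8],[-0.03,-0.01,-0.125]],[91,[0,0,-8],[-0.01,0,-0.125]],[91,[0,0,0],[0,0,-0.125]],[91,[0,0,0],[0,0,-0.12]],[91,[0,0,0],[0,0,0]]]';  python3 st.py 549.3 142 320 15
```

```text
clock: 10.55
ee_pos: [570.9, -138.6, 309.3]
tcp_rot: [[-0.273, 0.962, -0.021], [0.962, 0.273, -0.001], [0.005, -0.02, -1.0]]
contact_force: [0.2, -0.3, 1.5]
width: 0.991
t 10.55 p [ 570.9 -138.6  309.3] yaw_y 15.85 z [-2.100e-02 -8.000e-04 -9.998e-01] F [ 0.2 -0.3  1.5] w 91.1 j6 [-0.24 -0.51]
shift [275.9  55.6 -10.5]
rotvec [-0.0204 -0.0048  0.0147] shift in target axes [276.6  51.7 -10.7]
```

```bash
python3 -m creep '[[91,[15,4,-4],[-0.02,-0.005,0.01]],[91,[35,7,-4],[0,0,0]],[91,[40,8,-4],[0,0,0]],[91,[40,8,0],[0,0,0]],[91,[40,8,0],[0,0,0]],[91,[38,8,0],[0,0,0]],[91,[30,5,0],[0,0,0]],[91,[15,3,0],[0,0,0]],[91,[5,0,0],[0,0,0]],[91,[0,0,0],[0,0,0]]]';  python3 st.py 549.3 142 310 15
```

```text
clock: 11.55
ee_pos: [548.0, 141.4, 315.4]
tcp_rot: [[-0.226, 0.974, -0.005], [0.974, 0.226, 0.006], [0.007, -0.004, -1.0]]
contact_force: [0.2, 0.2, 0.7]
width: 0.993
t 11.55 p [548.  141.4 315.4] yaw_y 13.07 z [-0.0051  0.0056 -1.    ] F [0.2 0.2 0.7] w 91.2 j6 [0.25 0.02]
shift [0.3 1.5 5.4]
rotvec [-0.0036 -0.0067 -0.0337] shift in target axes [0.3 1.4 5.4]
```

Run:
```python
from h import *
from cell import bot
s=bot.snapshot("side"); cv2.imwrite("pics/s5.png",cv2.resize(s["frame"][200:345,140:280,::-1],None,fx=4,fy=4,interpolation=2)); W=cloud(s)
```

```text
(no output)
```

View pics/s5.png

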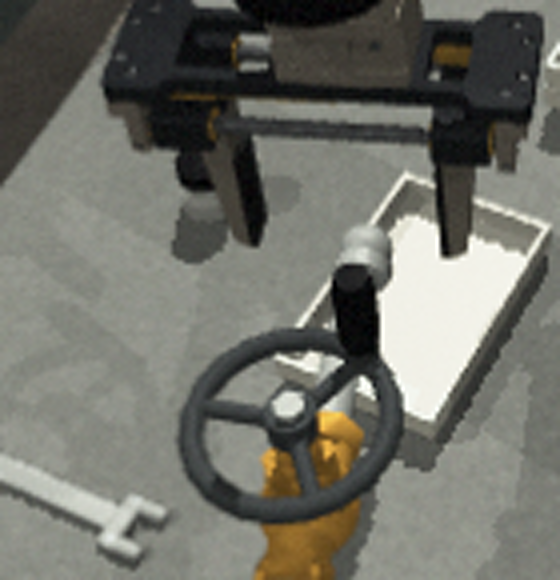

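The finger tips straddle the handle (tip mid-point about (352,245) in the crop, handle top (355,275)), so I am descending.

```bash
python3 -m creep '[[91,[0,1,15],[-0.004,-0.007,0]],[91,[0,0,20],[0,0,0]],[91,[0,0,20],[0,0,0]],[91,[0,0,12],[0,0,0]],[91,[0,0,4],[0,0,0]],[91,[0,0,0],[0,0,0]]]';  python3 st.py 549.3 142 241 13
```

```text
clock: 12.2
ee_pos: [549.7, 136.1, 242.9]
tcp_rot: [[-0.215, 0.977, 0.003], [0.977, 0.215, -0.001], [-0.002, 0.003, -1.0]]
contact_force: [-0.3, -0.3, -0.1]
width: 0.991
t 12.2 p [549.7 136.1 242.9] yaw_y 12.43 z [ 0.0029 -0.001  -1.    ] F [-0.3 -0.3 -0.1] w 91.1 j6 [0.24 0.02]
shift [5.8 0.8 1.9]
rotvec [ 0.0027  0.0016 -0.01  ] shift in target axes [5.8 0.9 1.9]
```

```bash
python3 -m creep '[[60,[5,0,1.5],[0,0,0]],[40,[0,0,0],[0,0,0]],[30,[0,0,0],[0,0,0]],[15,[0,0,0],[0,0,0]],[15,[0,0,0],[0,0,0]],[15,[0,0,0],[0,0,0]],[15,[0,0,0],[0,0,0]],[15,[0,0,0],[0,0,0]],[15,[0,0,0],[0,0,0]]]' 30;  python3 st.py 549.3 142 241 13
```

```text
clock: 13.1
ee_pos: [550.6, 141.8, 244.5]
tcp_rot: [[-0.215, 0.977, 0.008], [0.977, 0.215, 0.001], [-0.001, 0.008, -1.0]]
contact_force: [0.6, 0.6, -0.5]
width: 0.243
t 13.1 p [550.6 141.8 244.5] yaw_y 12.39 z [ 8.3e-03  5.0e-04 -1.0e+00] F [ 0.6  0.6 -0.5] w 22.4 j6 [0.25 0.03]
shift [ 0.5 -1.3  3.5]
rotvec [ 0.0082  0.0013 -0.0106] shift in target axes [ 0.5 -1.2  3.5]
```

```bash
cat > pl.py <<'E'
import sys,numpy as np
from cell import bot
from scipy.spatial.transform import Rotation as Ro
cx,cy,r=map(float,open("circ.txt").read().split())
step=float(sys.argv[1]); n=int(sys.argv[2])
o=bot.observe(); R=o["tcp_rot"]; p=o["ee_pos"]
with open("log.txt","a") as f: f.write(" ".join(map(str,[o["clock"],*p]))+"\n")
d=p[:2]-[cx,cy]; b=np.degrees(np.arctan2(d[1],d[0])); print("t",round(o["clock"],2),"p",p.round(1),"bear",round(b,1),"q mod",round(np.radians((b-13)%360),3),"rad",round(np.hypot(*d),1),"F",o["contact_force"].round(1),"w",round(o["width"]*91.9,1),"j",o["joint_positions"].round(2))
a=np.radians(12.5);Y=np.array([np.cos(a),np.sin(a),0]); Z=np.array([0,0,-1.]); G=np.c_[np.cross(Y,Z),Y,Z]
print("rv",Ro.from_matrix(R.T@G).as_rotvec().round(3),"dz",round(p[2]-244,1))
c=lambda t:np.array([cx+r*np.cos(np.radians(t)),cy+r*np.sin(np.radians(t)),p[2]])
print([ (R.T@(c(b+step*(i+1))-(c(b+step*i) if i else p))).round(0).astype(int)[:2].tolist() for i in range(n)])
E
echo 568.3 191.5 52 > circ.txt; python3 pl.py -10 6
```

```text
t 13.1 p [550.6 141.8 244.5] bear -109.6 q mod 4.143 rad 52.7 F [ 0.6  0.6 -0.5] w 22.4 j [ 0.25  0.23  1.73 -0.    1.17  0.03]
rv [ 0.008  0.001 -0.002] dz 0.5
[[6, -7], [7, -6], [8, -5], [8, -4], [9, -2], [9, 0]]
```

```bash
python3 -m creep '[[15,[6,-7,0],[0,0,0]],[15,[7,-6,0],[0,0,0]],[15,[8,-5,0],[0,0,0]],[15,[8,-4,0],[0,0,0]],[15,[9,-2,0],[0,0,0]],[15,[9,0,0],[0,0,0]]]'; python3 pl.py -10 10
```

```text
clock: 13.7
ee_pos: [519.6, 185.6, 244.6]
tcp_rot: [[-0.214, 0.977, 0.021], [0.977, 0.214, 0.002], [-0.002, 0.021, -1.0]]
contact_force: [10.3, -2.4, -5.5]
width: 0.241
t 13.7 p [519.6 185.6 244.6] bear -173.1 q mod 3.036 rad 49.0 F [10.3 -2.4 -5.5] w 22.1 j [ 0.34  0.2   1.77 -0.01  1.15  0.13]
rv [ 0.021  0.002 -0.003] dz 0.6
[[9, -1], [8, 3], [8, 5], [7, 6], [6, 7], [4, 8], [3, 9], [2, 9], [0, 9], [-2, 9]]
```

```bash
python3 -m creep '[[15,[9,0,0],[0.01,0,0]],[15,[8,3,0],[0.01,0,0]],[15,[8,5,0],[0,0,0]],[15,[7,6,0],[0,0,0]],[15,[6,7,0],[0,0,0]],[15,[4,8,0],[0,0,0]],[15,[3,9,0],[0,0,0]]]'; python3 pl.py -10 10
```

```text
clock: 14.4
ee_pos: [547.8, 235.6, 244.5]
tcp_rot: [[-0.218, 0.976, 0.01], [0.976, 0.218, -0.017], [-0.019, 0.006, -1.0]]
contact_force: [-0.3, -8.2, 2.5]
width: 0.242
t 14.4 p [547.8 235.6 244.5] bear 114.9 q mod 1.779 rad 48.7 F [-0.3 -8.2  2.5] w 22.2 j [ 0.42  0.28  1.67 -0.02  1.19  0.2 ]
rv [0.006 0.019 0.002] dz 0.5
[[4, 8], [0, 9], [-2, 9], [-3, 8], [-5, 8], [-6, 7], [-7, 5], [-8, 4], [-9, 3], [-9, 1]]
```

```bash
python3 -m creep '[[15,[2,8,0],[0.005,0.01,0]],[15,[0,9,0],[0,0.008,0]],[15,[-2,9,0],[0,0,0]],[15,[-3,8,0],[0,0,0]],[15,[-5,8,0],[0,0,0]],[15,[-6,7,0],[0,0,0]],[15,[-7,5,0],[0,0,0]]]'; python3 pl.py -6 8
```

```text
clock: 15.1
ee_pos: [603.7, 230.3, 244.6]
tcp_rot: [[-0.221, 0.975, -0.004], [0.975, 0.221, 0.001], [0.002, -0.003, -1.0]]
contact_force: [1.0, 6.2, -0.8]
width: 0.243
t 15.1 p [603.7 230.3 244.6] bear 47.7 q mod 0.605 rad 52.5 F [ 1.   6.2 -0.8] w 22.3 j [0.36 0.36 1.55 0.   1.23 0.14]
rv [-0.003 -0.002  0.005] dz 0.6
[[-5, 2], [-5, 2], [-5, 2], [-5, 1], [-5, 1], [-5, 0], [-5, 0], [-5, -1]]
```

```bash
python3 -m creep '[[15,[-5,2,0],[0,0,0]],[15,[-5,2,0],[0,0,0]],[15,[-5,2,0],[0,0,0]],[15,[-5,1,0],[0,0,0]],[15,[-4,1,0],[0,0,0]]]'; python3 pl.py -4 5; python3 -m creep '[[15,[-3,0,0],[0,0,0]],[15,[-3,0,0],[0,0,0]]]'; python3 pl.py -4 5
```

```text
clock: 15.6
ee_pos: [620.7, 207.1, 244.5]
tcp_rot: [[-0.221, 0.975, -0.001], [0.975, 0.221, 0.003], [0.003, 0.0, -1.0]]
contact_force: [-3.2, 2.2, 2.5]
width: 0.243
t 15.6 p [620.7 207.1 244.5] bear 16.5 q mod 0.062 rad 54.7 F [-3.2  2.2  2.5] w 22.3 j [0.32 0.37 1.54 0.   1.23 0.09]
rv [ 0.    -0.003  0.004] dz 0.5
[[-4, -3], [-4, 0], [-4, 0], [-4, -1], [-4, -1]]
clock: 15.8
ee_pos: [622.5, 200.5, 244.5]
tcp_rot: [[-0.22, 0.975, 0.0], [0.975, 0.22, 0.003], [0.003, 0.001, -1.0]]
contact_force: [-1.6, 11.8, 1.1]
width: 0.237
t 15.8 p [622.5 200.5 244.5] bear 9.5 q mod 6.221 rad 55.0 F [-1.6 11.8  1.1] w 21.8 j [0.31 0.37 1.54 0.   1.23 0.08]
rv [ 0.001 -0.003  0.004] dz 0.5
[[-3, -3], [-4, -1], [-4, -1], [-3, -1], [-3, -1]]
```

```bash
python3 -m creep '[[15,[-3,-0.5,0],[0,0,0]],[15,[-3,-0.5,0],[0,0,0]]]'; python3 pl.py -4 5;python3 -m creep '[[15,[-2,0,0],[0,0,0]],[15,[-2,0,0],[0,0,0]],[15,[-1,0,0],[0,0,0]]]'; python3 pl.py -4 5
```

```text
clock: 16.0
ee_pos: [622.5, 200.5, 244.5]
tcp_rot: [[-0.22, 0.976, 0.0], [0.975, 0.22, 0.015], [0.015, 0.003, -1.0]]
contact_force: [-0.5, 17.2, -1.9]
width: 0.242
t 16.0 p [622.5 200.5 244.5] bear 9.4 q mod 6.22 rad 54.9 F [-0.5 17.2 -1.9] w 22.2 j [0.3  0.37 1.54 0.02 1.23 0.08]
rv [ 0.003 -0.015  0.003] dz 0.5
[[-3, -3], [-4, -1], [-4, -1], [-3, -1], [-3, -1]]
clock: 16.3
ee_pos: [622.4, 200.9, 244.5]
tcp_rot: [[-0.221, 0.975, -0.001], [0.975, 0.221, 0.024], [0.023, 0.004, -1.0]]
contact_force: [-0.7, 4.9, -1.3]
width: 0.239
t 16.3 p [622.4 200.9 244.5] bear 9.9 q mod 6.228 rad 54.9 F [-0.7  4.9 -1.3] w 22.0 j [0.3  0.37 1.54 0.02 1.23 0.07]
rv [ 0.004 -0.023  0.005] dz 0.5
[[-3, -3], [-4, -1], [-4, -1], [-3, -1], [-3, -1]]
```

```bash
python3 - <<'E'
from h import *
from cell import bot
for n,(a,b,c,d) in dict(side=(200,345,140,280),top=(150,250,110,250)).items():
    s=bot.snapshot(n); cv2.imwrite(f"pics/{n}6full.png",s["frame"][:,:,::-1]); cv2.imwrite(f"pics/{n}6.png",cv2.resize(s["frame"][a:b,c:d,::-1],None,fx=4,fy=4,interpolation=2))
E
python3 pl.py 10 10
```

```text
t 16.4 p [622.4 200.9 244.5] bear 9.8 q mod 6.228 rad 54.9 F [-1.3  8.   0.5] w 22.1 j [0.3  0.37 1.54 0.02 1.23 0.07]
rv [ 0.004 -0.023  0.005] dz 0.5
[[9, -3], [9, -2], [8, -3], [8, -5], [7, -6], [6, -7], [4, -8], [3, -9], [1, -9], [0, -9]]
```

View pics/side6.png

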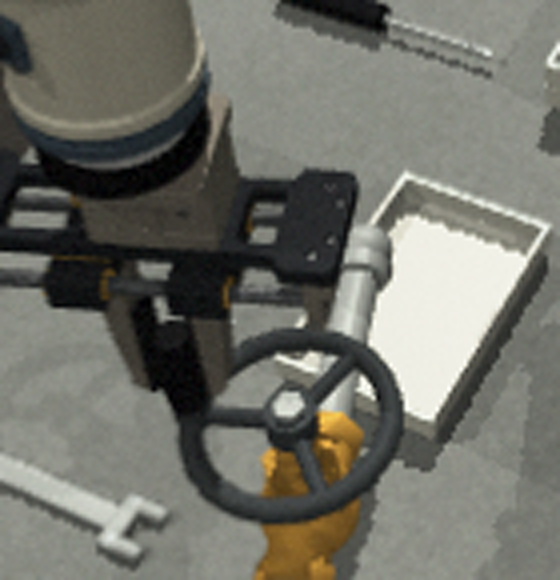

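View pics/top6.png

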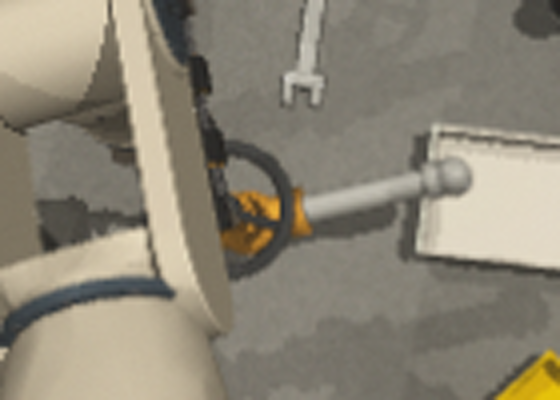

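```bash
echo 570.5 190.3 52 > circ.txt; sed -i 's/b-13/b-11.3/' pl.py; python3 -m creep '[[15,[5,0,0],[0,-0.01,0]],[15,[8,-1,0],[0,-0.01,0]],[15,[8,-3,0],[0,0,0]],[15,[8,-5,0],[0,0,0]],[15,[7,-6,0],[0,0,0]],[15,[6,-7,0],[0,0,0]],[15,[4,-8,0],[0,0,0]],[15,[3,-9,0],[0,0,0]]]'; python3 pl.py 10 10
```

```text
clock: 17.2
ee_pos: [572.5, 241.5, 244.5]
tcp_rot: [[-0.221, 0.975, 0.009], [0.975, 0.221, -0.0], [-0.002, 0.009, -1.0]]
contact_force: [3.3, -3.0, 1.6]
width: 0.241
t 17.2 p [572.5 241.5 244.5] bear 87.7 q mod 1.334 rad 51.3 F [ 3.3 -3.   1.6] w 22.2 j [ 0.4   0.32  1.62 -0.    1.2   0.18]
rv [0.009 0.002 0.005] dz 0.5
[[2, -9], [0, -9], [-2, -9], [-3, -9], [-5, -8], [-6, -7], [-7, -6], [-8, -5], [-9, -3], [-9, -2]]
```

```bash
python3 -m creep '[[15,[2,-9,0],[0.008,0,0]],[15,[0,-9,0],[0,0,0]],[15,[-2,-9,0],[0,0,0]],[15,[-3,-9,0],[0,0,0]],[15,[-5,-8,0],[0,0,0]],[15,[-6,-7,0],[0,0,0]],[15,[-7,-6,0],[0,0,0]],[15,[-8,-5,0],[0,0,0]],[15,[-9,-3,0],[0,0,0]]]'; python3 pl.py 10 10
```

```text
clock: 18.1
ee_pos: [519.7, 184.9, 244.6]
tcp_rot: [[-0.222, 0.975, 0.02], [0.975, 0.222, -0.006], [-0.01, 0.018, -1.0]]
contact_force: [12.0, 4.0, -8.5]
width: 0.241
t 18.1 p [519.7 184.9 244.6] bear -174.0 q mod 3.049 rad 51.1 F [12.   4.  -8.5] w 22.2 j [ 0.35  0.2   1.77 -0.01  1.15  0.13]
rv [0.018 0.01  0.006] dz 0.6
[[-9, -1], [-9, 1], [-9, 3], [-8, 4], [-7, 6], [-6, 7], [-5, 8], [-3, 8], [-2, 9], [0, 9]]
```

```bash
python3 -m creep '[[15,[-9,-1,0],[0.012,0.008,0]],[15,[-9,1,0],[0.005,0,0]],[15,[-9,3,0],[0,0,0]],[15,[-8,4,0],[0,0,0]],[15,[-7,6,0],[0,0,0]],[15,[-6,7,0],[0,0,0]],[15,[-5,8,0],[0,0,0]],[15,[-3,8,0],[0,0,0]],[15,[-2,9,0],[0,0,0]]]'; python3 pl.py 10 10
```

```text
clock: 19.0
ee_pos: [575.1, 137.5, 244.4]
tcp_rot: [[-0.221, 0.975, -0.004], [0.975, 0.221, 0.004], [0.005, -0.003, -1.0]]
contact_force: [-3.1, 2.0, 4.0]
width: 0.243
t 19.0 p [575.1 137.5 244.4] bear -85.1 q mod 4.601 rad 53.0 F [-3.1  2.   4. ] w 22.3 j [0.23 0.28 1.67 0.01 1.2  0.  ]
rv [-0.003 -0.005  0.004] dz 0.4
[[1, 9], [1, 9], [3, 9], [4, 8], [5, 7], [7, 6], [8, 5], [8, 4], [9, 2], [9, 0]]
```

```bash
python3 -m creep '[[15,[0,9,0],[0,0,0]],[15,[1,9,0],[0,0,0]],[15,[3,9,0],[0,0,0]],[15,[4,8,0],[0,0,0]],[15,[5,7,0],[0,0,0]],[15,[7,6,0],[0,0,0]],[15,[8,5,0],[0,0,0]],[15,[8,4,0],[0,0,0]],[15,[9,2,0],[0,0,0]],[15,[9,0,0],[0,0,0]]]'; python3 pl.py 10 10
```

```text
clock: 20.0
ee_pos: [620.8, 207.1, 244.4]
tcp_rot: [[-0.222, 0.975, -0.019], [0.975, 0.222, -0.0], [0.004, -0.019, -1.0]]
contact_force: [-7.4, -5.6, 6.7]
width: 0.243
t 20.0 p [620.8 207.1 244.4] bear 18.5 q mod 0.125 rad 53.1 F [-7.4 -5.6  6.7] w 22.3 j [0.32 0.38 1.52 0.01 1.26 0.09]
rv [-0.019 -0.004  0.005] dz 0.4
[[9, -3], [8, -3], [8, -5], [7, -6], [6, -7], [4, -8], [3, -9], [1, -9], [0, -9], [-2, -9]]
```

Just past one full turn.

```bash
python3 -m creep '[[15,[9,-2,0],[-0.015,-0.004,0]],[15,[8,-3,0],[-0.004,0,0]],[15,[8,-5,0],[0,0,0]],[15,[7,-6,0],[0,0,0]],[15,[6,-7,0],[0,0,0]],[15,[4,-8,0],[0,0,0]],[15,[3,-9,0],[0,0,0]],[15,[1,-9,0],[0,0,0]],[15,[0,-9,0],[0,0,0]],[15,[-2,-9,0],[0,0,0]]]'; python3 pl.py 10 10
```

```text
clock: 21.0
ee_pos: [549.7, 236.5, 244.5]
tcp_rot: [[-0.224, 0.975, 0.011], [0.975, 0.224, -0.007], [-0.009, 0.009, -1.0]]
contact_force: [2.2, 3.0, 1.7]
width: 0.242
t 21.0 p [549.7 236.5 244.5] bear 114.2 q mod 1.796 rad 50.6 F [2.2 3.  1.7] w 22.3 j [ 0.41  0.28  1.67 -0.01  1.19  0.19]
rv [0.009 0.009 0.008] dz 0.5
[[-1, -9], [-4, -8], [-5, -7], [-7, -6], [-8, -5], [-8, -4], [-9, -2], [-9, -1], [-9, 1], [-9, 3]]
```

```bash
python3 -m creep '[[15,[-2,-9,0],[0.008,0.008,0.005]],[15,[-4,-8,0],[0,0,0]],[15,[-5,-7,0],[0,0,0]],[15,[-7,-6,0],[0,0,0]],[15,[-8,-5,0],[0,0,0]],[15,[-8,-4,0],[0,0,0]],[15,[-9,-2,0],[0,0,0]],[15,[-9,-1,0],[0,0,0]],[15,[-9,1,0],[0,0,0]]]'; python3 pl.py 10 10
```

```text
clock: 21.9
ee_pos: [526.0, 164.1, 244.6]
tcp_rot: [[-0.218, 0.976, 0.017], [0.976, 0.218, 0.005], [0.001, 0.018, -1.0]]
contact_force: [9.2, 8.7, -6.3]
width: 0.244
t 21.9 p [526.  164.1 244.6] bear -149.6 q mod 3.476 rad 51.6 F [ 9.2  8.7 -6.3] w 22.4 j [ 0.3   0.2   1.77 -0.    1.15  0.08]
rv [ 0.018 -0.001  0.002] dz 0.6
[[-8, 3], [-8, 5], [-7, 6], [-5, 7], [-4, 8], [-3, 9], [-1, 9], [0, 9], [2, 9], [4, 8]]
```

```bash
python3 -m creep '[[15,[-8,3,0],[0.015,0,0]],[15,[-8,5,0],[0.003,0,0]],[15,[-7,6,0],[0,0,0]],[15,[-5,7,0],[0,0,0]],[15,[-4,8,0],[0,0,0]],[15,[-3,9,0],[0,0,0]],[15,[-1,9,0],[0,0,0]],[15,[0,9,0],[0,0,0]],[15,[2,9,0],[0,0,0]]]'; python3 pl.py 10 10
```

```text
clock: 22.8
ee_pos: [595.1, 143.0, 244.4]
tcp_rot: [[-0.215, 0.976, -0.01], [0.977, 0.215, 0.005], [0.007, -0.008, -1.0]]
contact_force: [-3.8, 1.6, 7.1]
width: 0.241
t 22.8 p [595.1 143.  244.4] bear -62.6 q mod 4.994 rad 53.3 F [-3.8  1.6  7.1] w 22.2 j [0.23 0.31 1.62 0.01 1.21 0.01]
rv [-0.008 -0.007 -0.001] dz 0.4
[[4, 8], [5, 8], [6, 7], [7, 6], [8, 5], [9, 3], [9, 2], [9, 0], [9, -2], [9, -3]]
```

```bash
python3 -m creep '[[15,[4,8,0],[-0.006,-0.006,0]],[15,[5,8,0],[0,0,0]],[15,[6,7,0],[0,0,0]],[15,[7,6,0],[0,0,0]],[15,[8,4,0],[0,0,0]],[15,[5,2,0],[0,0,0]],[15,[0,0,0],[0,0,0]]]'; python3 pl.py 4 4
```

```text
clock: 23.5
ee_pos: [623.5, 184.2, 244.4]
tcp_rot: [[-0.215, 0.977, -0.009], [0.977, 0.215, -0.005], [-0.003, -0.01, -1.0]]
contact_force: [-4.1, 1.2, 4.9]
width: 0.246
t 23.5 p [623.5 184.2 244.4] bear -6.5 q mod 5.972 rad 53.4 F [-4.1  1.2  4.9] w 22.6 j [ 0.29  0.37  1.54 -0.    1.24  0.07]
rv [-0.01   0.003 -0.001] dz 0.4
[[4, 0], [4, 1], [4, 1], [4, 0]]
```

```bash
python3 -m creep '[[15,[4,0.5,0],[-0.008,0,0]],[15,[4,0.5,0],[0,0,0]],[15,[4,0,0],[0,0,0]],[15,[2,0,0],[0,0,0]],[15,[0,0,0],[0,0,0]]]'; python3 pl.py 4 4
```

```text
clock: 24.0
ee_pos: [623.2, 197.3, 244.5]
tcp_rot: [[-0.215, 0.977, -0.001], [0.977, 0.215, -0.007], [-0.007, -0.003, -1.0]]
contact_force: [-2.5, -1.6, 5.8]
width: 0.244
t 24.0 p [623.2 197.3 244.5] bear 7.5 q mod 6.218 rad 53.1 F [-2.5 -1.6  5.8] w 22.4 j [ 0.31  0.37  1.53 -0.01  1.24  0.09]
rv [-0.003  0.007 -0.001] dz 0.5
[[4, -1], [4, 0], [4, 0], [4, -1]]
```

```bash
python3 -m creep '[[15,[3,0,0],[0,0,0]],[15,[1,0,0],[0,0,0]],[15,[0,0,0],[0,0,0]]]'; python3 pl.py 4 4
python3 - <<'E'
from h import *
from cell import bot
s=bot.snapshot("side"); f=s["frame"][:,:,::-1]; cv2.imwrite("pics/side7full.png",f)
a=cv2.imread("pics/side6full.png"); g=np.hstack([a[255:340,175:250],f[255:340,175:250]]); cv2.imwrite("pics/cmp7.png",cv2.resize(g,None,fx=5,fy=5,interpolation=2))
# rotation estimate: unwrap rim-plane ring (spokes, r 18..44) for both, cross-correlate
def ring(im):
    th=np.radians(np.arange(0,360,1)); out=[]
    for r in (22,27,32,37,42):
        P=np.c_[569.5+r*np.cos(th),190.8+r*np.sin(th),0*th+217]; uv=proj(s,P).astype(np.float32)
        out.append(cv2.remap(cv2.cvtColor(im,cv2.COLOR_BGR2GRAY).astype(np.float32),uv[:,0:1],uv[:,1:2],1)[:,0])
    return np.array(out)
A,B=ring(a),ring(f.copy())
sel=np.arange(90,330)
for d in range(-15,16,1): print(d,round(float(np.abs(np.roll(A,d,1)[:,sel]-B[:,sel]).mean()),2),end="; ")
E
```

```text
clock: 24.3
ee_pos: [622.4, 201.1, 244.5]
tcp_rot: [[-0.215, 0.977, -0.002], [0.977, 0.215, -0.008], [-0.007, -0.003, -1.0]]
contact_force: [-1.0, -3.4, 4.6]
width: 0.242
t 24.3 p [622.4 201.1 244.5] bear 11.8 q mod 0.009 rad 53.0 F [-1.  -3.4  4.6] w 22.3 j [ 0.31  0.38  1.53 -0.01  1.24  0.1 ]
rv [-0.003  0.007 -0.001] dz 0.5
[[4, -1], [4, 0], [4, -1], [4, -1]]
-15 36.72; -14 35.49; -13 34.14; -12 32.63; -11 31.01; -10 29.28; -9 27.45; -8 25.41; -7 23.19; -6 20.75; -5 18.02; -4 15.06; -3 11.85; -2 8.39; -1 4.71; 0 1.63; 1 4.26; 2 7.89; 3 11.4; 4 14.75; 5 17.88; 6 20.82; 7 23.5; 8 25.98; 9 28.29; 10 30.45; 11 32.48; 12 34.39; 13 36.13; 14 37.68; 15 39.1;
```

View pics/cmp7.png

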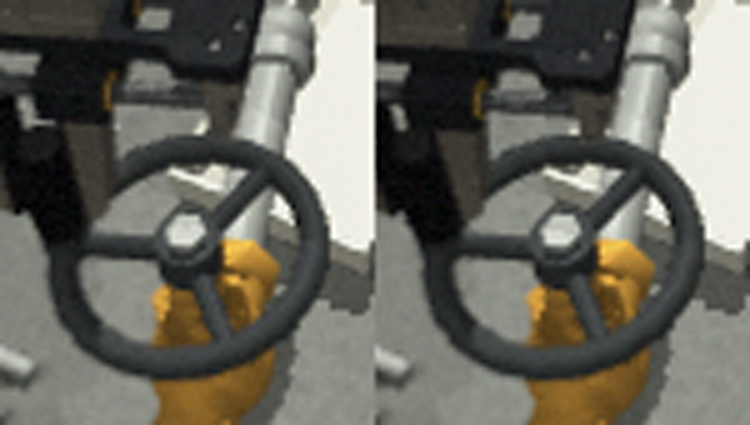

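The wheel now matches the shut-stop picture to within 1°, two turns on. One last check of the tray and the bystanders, then I hand in.

```bash
python3 - <<'E'
from h import *
from cell import bot
s=bot.snapshot("side"); W=cloud(s); x,y,z=np.moveaxis(W,2,0)
m=(x>500)&(x<700)&(y>-150)&(y<80)&(z>19)&(z<36); q=W[m]; print(cv2.minAreaRect(q[:,:2].astype(np.float32)),np.percentile(q[:,2],[50,95]))
f=s["frame"][:,:,::-1]; cv2.imwrite("pics/side8.png",f)
E
python3 -m creep '[[15,[0,0,0],[0,0,0]],[15,[0,0,0],[0,0,0]]]'; python3 pl.py 4 1
```

```text
((602.5714111328125, -36.733245849609375), (184.6118927001953, 122.20073699951172), 83.0276107788086) [27.50662736 32.08584557]
clock: 24.6
ee_pos: [622.4, 201.1, 244.5]
tcp_rot: [[-0.215, 0.977, -0.002], [0.977, 0.215, -0.008], [-0.007, -0.003, -1.0]]
contact_force: [-1.4, -2.6, 4.9]
width: 0.244
t 24.6 p [622.4 201.1 244.5] bear 11.7 q mod 0.007 rad 53.0 F [-1.4 -2.6  4.9] w 22.4 j [ 0.31  0.38  1.53 -0.01  1.24  0.1 ]
rv [-0.003  0.007 -0.002] dz 0.5
[[4, -1]]
```

View pics/side8.png

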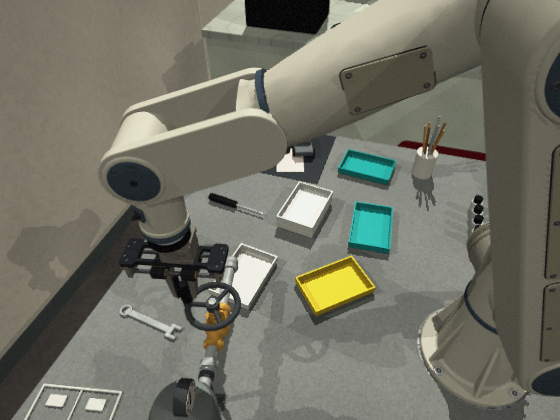

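The tray lies flat under the spout (about (250,275)). The stack, screwdriver and wrench are where they were. The jar is hidden behind the arm.

```bash
python3 -c "
from cell import bot
print(bot.close_job())"
```

```text
the job is handed in; nothing more can be done
None
```

I set the top tray flat on the bench under the spout and let go of it. I then wound the valve clockwise to its stop and backed it off two full turns. The job was handed in at about 24.6 s with the handle still gripped.

- **Tray:** it stands flat, its rim measured at about 28 mm. The spout's centre is about 52 mm along the tray's length from its centre, within the 78 mm limit, and nearly central across it.
- **Valve shut:** at the stop the handle would not move under about 17 N, where friction alone needs about 2.3 N. I took this as shut.
- **Two turns open:** I counted the turns on the way back. The spokes then matched the picture taken at the stop to within 1°, and the tool was back within 0.5 mm of its position there.
- **Grip:** the fingers stand 22.4 mm apart on the 23 mm handle, set to 30 N. The grasp point is about 7 mm above the handle's middle.
- **Other things:** the middle tray measured within 1 mm of its starting place after the lift. The screwdriver, wrench, yellow tray and turquoise trays look unmoved.
- **Not checked at the end:** the jar was hidden behind the arm in the last picture. It was in place after the tray was set down, and the arm did not go near it.
- **Small disagreement:** my first estimate of the wheel's centre and the unit's yaw was off by about 2 mm and 2°. I corrected it from the gripped path and the stop.

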